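Shift the selector lever through its zigzag gate

TASK

The black-knobbed lever of the finishing machine's speed selector stands in the middle slot of its zigzag gate. Guide it along the slots of the gate into the end slot that the arrow-shaped pointer points at (the round plug marks the other end), bring it fully home against the front end of that slot, and let go of it. Leave the tape roll and the two castings near it where they are.

Things in the scene. Friction and masses are not known exactly. Their poses are not given: they have to be found in the camera images.
- gate: The speed selector: grey housing 156 mm deep (x), 206 wide (y), 66 high, bolted down, on a foot flange 172 x 244 mm. Origin: on the bench under the gate's centre; z up, -x is the front, facing the robot, +y the robot's left; it may stand turned by up to 0.4 rad. Its top, at z = 66 mm, is a steel plate 8 mm thick with lanes 20 mm wide cut through it
- crossing (a point): On top of the plate above the gate's origin, where the middle slot meets the cross lane. Lane centre lines in the gate's frame (x, y in mm): middle slot (-30, 0) to (0, 0); cross lane from (0, -36) to (0, 36). The lever can stand up to 4 mm off a centre line and overrun its ends by 4 mm; the plate stops it elsewhere
- left_home (a point): Front end of the left end slot, at plate height, gate frame (-30, 72). Way there from the cross lane, centre lines in the gate's frame (mm): (0, 36) back to (30, 36), outward to (30, 72), then forward along the end slot to (-30, 72)
- right_home (a point): Front end of the right end slot, at plate height, gate frame (-30, -72). The way there mirrors the left one: (0, -36), (30, -36), (30, -72), (-30, -72)
- knob (a point): Centre of the lever's knob, 132 mm above the bench, on the upright lever's axis. Knob: black upright cylinder, 28 mm in diameter, z = 108 to 156 mm; below it a steel collar of 18 mm and the 12 mm steel shank down into the gate. The lever keeps upright and at its height, slides with about 2 N friction in each direction (no springs) and stays where it is left
- lever_side (a joint): Sideways position of the lever in metres along the gate's +y: 0 in the middle slot, +0.072 in the left end slot, -0.072 in the right end slot. At the start within 2 mm of 0
- lever_fore (a joint): Front-to-back position of the lever in metres along the gate's +x: the lever's axis lies at gate x = this value - 0.030; so 0 at the front end of a slot (it can reach -0.004), 0.030 in the cross lane, 0.060 in the back lanes. At the start 0 to 0.012
- pointer: The arrow-shaped set-point pointer: dark steel, 36 mm long, 40 mm wide, 5 mm thick, fixed on top of the plate in front of one of the two end slots. Origin: underside, 66 mm before the gate's centre (gate x = -0.066) and in line with that slot (gate y = +0.072 or -0.072, differing from run to run). Axes parallel to the gate's: its +x is the way the arrow points, along the wanted slot
- plug: Plain round plug, dark steel, 24 mm in diameter, 5 mm thick, fixed in the same way in front of the other end slot. Origin: centre of its underside
- tape_roll: Roll of masking tape lying flat, 86 mm in diameter, 24 mm high, loose, near the bench's front edge, before or right of the selector; leave it alone. Origin: centre of its underside
- casting_elbow_6: Raw aluminium elbow casting, 65 x 74 x 50 mm, loose, to the left of the selector; leave it alone. Origin: centre of its underside
- casting_cap_8: Raw aluminium cap casting, round, 68 x 70 x 21 mm, loose, to the left of the selector; leave it alone. Origin: centre of its underside

How it is judged (in metres and radians):
At the end, for the whole second after the job is handed in: The lever stands still in the end slot at which the pointer points, in line with the pointer (within 9 mm sideways) and within 12 mm of the front stop of that slot (44 mm or less ahead of the pointer's origin; 32 mm at the stop) (y of knob in the frame of pointer between -0.009 and 0.009 m and x of knob in the frame of pointer below 0.044 m and velocity of joint lever_fore between -0.01 and 0.01 m/s and velocity of joint lever_side between -0.01 and 0.01 m/s); the robot touches nothing.
It fails at once if the tape roll was moved by more than 30 mm (distance of tape_roll from where it was at the start of the episode above 0.03 m).
It fails at once if the elbow casting was moved by more than 30 mm (distance of casting_elbow_6 from where it was at the start of the episode above 0.03 m).
It fails at once if the cap casting was moved by more than 30 mm (distance of casting_cap_8 from where it was at the start of the episode above 0.03 m).
It also fails if it takes over 35 s, if anything falls off the work surface, if the arm or the gripper's body presses on something with over 40 N, if the wrist force passes 120 N, or if a joint passes its speed limit or range.

ROBOT

A 6-joint arm with a two-finger parallel gripper is mounted at the origin on a cart in front of the work surface, level with it; the furniture and walls round the work are solid. World frame = base frame: x ahead of the robot, y to its left, z up, the work surface at z = 0. Lengths are in mm, angles in rad, forces in N, time in s.
With the tool pointing down it reaches from about 350 to 775 mm from the base axis. Payload 7.3 kg.
Tool frame: the origin (TCP) lies at the very end of the fingers, on their centre line; the grasp point (between the pads) lies 19 mm behind it (bot.tcp_to_grasp is the distance from the TCP to the grasp point, in mm); z points along the fingers, y is the direction in which the jaws open and shut (so a half turn about z gives the same grasp; the last joint's range is limited). The gripper opens to 92 mm and grips with 3 to 60 N. Pads are 19 mm wide; open, the fingers measure 130 mm over their backs; the gripper's body (75 mm by 190 mm) begins 47 mm behind the grasp point.
Start: joints at [0.999, 0.342, 1.524, -0, 1.275, -0.146], TCP at [216.839, 478.148, 226.741] pointing down, gripper open.
Joint ranges: [-2.53, 2.53], [-0.77, 2.02], [0.04, 2.7], [-1, 4.14], [0.28, 2.66], [-3.11, 3.11]. Speed limits (rad/s): [2.57, 2.57, 3.14, 3.14, 3.14, 3.14].

INTERFACE

Orientations are given as [roll, pitch, yaw] about the fixed x, y, z axes, in that order (R = Rz(yaw) Ry(pitch) Rx(roll)).
In Python, from plant import bot gives the robot as it stands. The module is installed in compiled form; this text tells all that it offers.
- The arm moves only by the tool carry_out, never from a script. Its argument "motion" is a list of rows, each a list of 5 numbers: the closure, from 0 (fully open) to 1 (shut), then the shift along the tool's x, y, z in mm, then the turn about the tool's z in degrees. In form: [[claw, dx, dy, dz, spin], ...]. A call has 1 to 10 rows; each row is the pose to reach, as a shift and turn from the pose measured when the call began, along the tool's axes at that moment; what a row does not reach only later rows make up. A row lasts 1/8 s, in which the tool goes at most 62.5 mm and 10.7 degrees, less where a joint would pass 70% of its speed; a pose out of reach is approached as far as the arm can. A call with a gripper value outside its range is refused whole. The fingers move at their own pace and stop on an object; the grip force is fixed at half the most. Time passes only in rows, so rows that repeat a pose let the fingers close. It gives the time, the measured TCP pose, the force and the opening at its end, in the units of the state.
- bot.get_obs(): the state, without advancing time (a new reading comes with each control period).
- bot.capture(name): name is "side" or "top"; returns a dict with "color" (420x560x3 uint8, red, green, blue), "depth" (420x560 float32, mm along the optical axis (not along the pixel's ray), 0 where there is no reading), "K" (3x3 intrinsics, pixels), "camera_from_world" (4x4, takes a point from world to camera coordinates). Camera axes: x right, y down, z forward; pixel columns grow to the right and rows downward; lengths in mm; the calibration is good to about 2 mm. A picture is of the moment at which its call begins.
- bot.close_job(): hands the job in, once; it reports no verdict.
The state is a dict: "time": time; "joint_positions": joint angles; "dq": joint speeds; "tau": joint torques, N m; "tool_pos": TCP position; "tcp_rot": TCP orientation; "contact_force": force on the tool from outside, world axes, zero at the start; "moment": the same for the moment, N m; "grip_width": finger opening in mm.
Only numpy, scipy, OpenCV 4.12 (cv2) and the standard library are available. Lean on these libraries where they do the work, as an engineer would, in place of code of your own. Each camera call takes 0.05 s, during which the arm holds its last target.

## Working session

There is one attempt and no reset: what is moved stays moved. The work goes in short steps, Python scripts to look and compute and a tool call to move; the robot and the scene stay as the last step left them, time stands still between calls to the robot, and variables do not carry over. Pictures are saved under pics/ and viewed, and the job is handed in when it is done.

Besides the shell and the picture viewer there is one more tool, called after ">>>" by a JSON object that holds its "method" and its "body", one argument or row to a line. carry_out: Moves the arm, as the interface text tells. Its arguments: {"type":"object","properties":{"motion":{"type":"array","items":{"type":"array","items":{"type":"number"}}}},"required":["motion"]}

```bash
mkdir -p pics
cat > h.py <<'E'
import numpy as np, cv2
from plant import bot
def snap(n,f):
    c=bot.capture(n); cv2.imwrite('pics/'+f,c['color'][:,:,::-1]); np.savez('pics/'+f[:-4]+'.npz',**c); return c
def ray(c,u,v,z):
    K=np.array(c['K']);T=np.array(c['camera_from_world']);R=T[:3,:3];t=T[:3,3]
    o=-R.T@t; d=R.T@np.linalg.inv(K)@np.array([u,v,1.]); return o+d*(z-o[2])/d[2]
def proj(c,p):
    K=np.array(c['K']);T=np.array(c['camera_from_world']);q=K@(T[:3,:3]@np.array(p)+T[:3,3]); return q[:2]/q[2]
def world(c):
    K=np.array(c['K']);T=np.array(c['camera_from_world']);d=c['depth'];h,w=d.shape
    u,v=np.meshgrid(np.arange(w),np.arange(h)); P=np.stack([(u-K[0,2])/K[0,0]*d,(v-K[1,2])/K[1,1]*d,d],-1)
    return (P-T[:3,3])@T[:3,:3]
E
python3 - <<'E'
from h import *
for n in('top','side'):
    c=snap(n,n+'0.png'); T=np.array(c['camera_from_world']); print(n,-T[:3,:3].T@T[:3,3],T[2,:3])
print(bot.get_obs(),bot.tcp_to_grasp)
E
```

```text
top [ 362.52428398  187.48292015 1034.61250637] [ 0.15279284  0.0125     -0.98817918]
side [ 430.22209329 -456.34002992  860.09114555] [ 0.06236395  0.6400626  -0.76578757]
{'time': 0.1, 'joint_positions': array([ 9.98987816e-01,  3.42658159e-01,  1.52488996e+00, -4.19047806e-06,
        1.27535933e+00, -1.46034279e-01]), 'dq': array([-0.00032657, -0.00118414, -0.00279777,  0.00197927,  0.00059205,
       -0.0001001 ]), 'tau': array([ 1.96515946e-03, -4.32004809e+01, -2.44695801e+01,  7.20659690e-02,
        5.26403252e-02, -6.97419227e-05]), 'tool_pos': array([216.65213966, 477.84319264, 226.12279503]), 'tcp_rot': array([-3.14029127e+00, -1.87358548e-04,  2.71581952e+00]), 'contact_force': array([-0.49792269, -0.65595538, -0.50316771]), 'moment': array([0.02064676, 0.02233687, 0.00611649]), 'grip_width': 91.60161582736933} 18.8
```

View pics/top0.png

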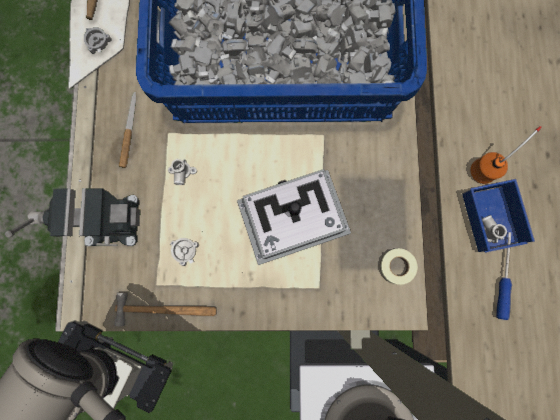

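View pics/side0.png

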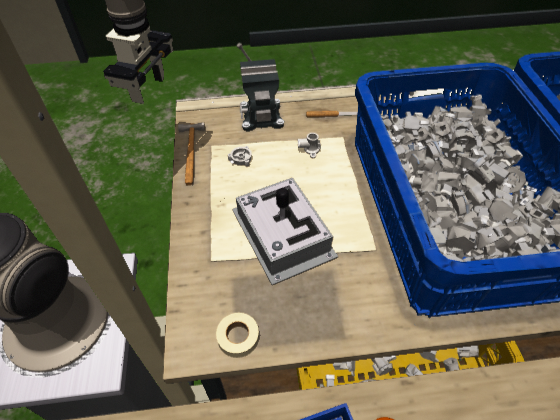

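The top view shows the arrow at about (271,240), in front of the left slot. The plug is at about (330,222) and the knob at about (293,208). The tape is at the right and the castings at the left. Next I'll measure the gate frame.

Run:
```python
from h import *
for n in('top','side'):
    c=dict(np.load(f'pics/{n}0.npz')); W=world(c); g=cv2.cvtColor(c['color'],cv2.COLOR_RGB2GRAY)
    x0,y0,x1,y1=(225,160,365,275) if n=='top' else (225,165,350,290)
    m=((abs(W[...,2]-66)<8)&(c['depth']>0)).astype(np.uint8); mm=np.zeros_like(m); mm[y0:y1,x0:x1]=m[y0:y1,x0:x1]
    mm=cv2.morphologyEx(mm,cv2.MORPH_OPEN,np.ones((3,3)))
    z=W[...,2][mm>0]; print(n,'z med',np.median(z),mm.sum())
    ys,xs=np.nonzero(mm); P=np.array([ray(c,u,v,66)[:2] for u,v in zip(xs,ys)])
    r=cv2.minAreaRect(P.astype(np.float32)); print(r, cv2.boxPoints(r).round(1).tolist())
    # dark spots on plate: ray onto z=71
    d=((g<90)).astype(np.uint8); dd=np.zeros_like(d); dd[y0:y1,x0:x1]=d[y0:y1,x0:x1]
    k,l,s,ce=cv2.connectedComponentsWithStats(dd)
    for i in range(1,k):
        if s[i,4]>25: print(s[i],ce[i].round(1),ray(c,*ce[i],71).round(1),ray(c,*ce[i],156).round(1), np.median(W[...,2][l==i]))
    # knob top by depth
    kk=np.zeros_like(m); kz=((W[...,2]>140)&(W[...,2]<170)&(c['depth']>0)); kk[y0:y1,x0:x1]=kz[y0:y1,x0:x1]
    ys,xs=np.nonzero(kk)
    if len(xs): print('knob',len(xs),xs.mean(),ys.mean(),W[kk>0].mean(0).round(1), ray(c,xs.mean(),ys.mean(),156).round(1))
    im=c['color'][y0:y1,x0:x1,::-1]; cv2.imwrite(f'pics/{n}z.png',cv2.resize(im,None,fx=5,fy=5,interpolation=cv2.INTER_CUBIC)[:600,:800])
```

```text
top z med 66.16512577748509 4382
((510.1777648925781, 170.1316375732422), (156.27304077148438, 205.33648681640625), 18.551239013671875) [[403.3999938964844, 242.60000610351562], [468.79998779296875, 47.900001525878906], [616.9000244140625, 97.69999694824219], [551.5999755859375, 292.29998779296875]]
[ 254  180   75   53 1178] [290.2 204. ] [529.7 178.6  71. ] [515.  179.4 156. ] 53.752997508274156
[264 232  78  27  84] [303. 245.] [433.3 149.6  71. ] [427.1 152.9 156. ] 39.13250230964068
knob 130 294.75384615384615 207.04615384615386 [508.7 169.6 153.7] [508.3 169.6 156. ]
side z med 64.20749414716477 3729
((508.6195068359375, 167.04977416992188), (157.21981811523438, 209.32867431640625), 18.54549789428711) [[400.79998779296875, 241.3000030517578], [467.3999938964844, 42.79999923706055], [616.4000244140625, 92.80000305175781], [549.9000244140625, 291.29998779296875]]
[ 261  186   59   59 1029] [290.9 213.2] [529.6 171.2  71. ] [518.9 103.6 156. ] 53.269752427355655
[ 236  200   97   75 1194] [285.7 250.1] [503.9  70.4  71. ] [496.   13.6 156. ] 38.112101250416295
[273 268  39  17  47] [292.4 276. ] [509.1   4.5  71. ] [500.6 -45.1 156. ] 2.4148952261877703
knob 123 281.9024390243902 193.65853658536585 [507.8 164.8 150.4] [507.2 159.9 156. ]
```

View pics/topz.png

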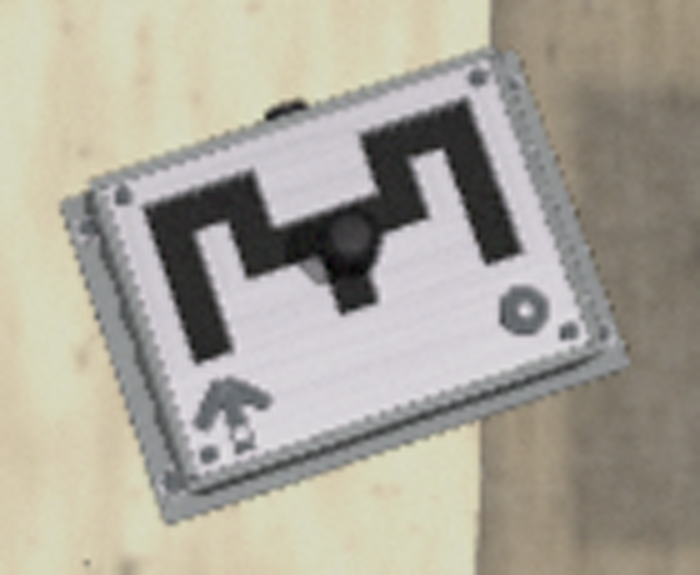

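Run:
```python
from h import *
O=np.array([510.2,170.1]);a=np.radians(18.55);R=np.array([[np.cos(a),-np.sin(a)],[np.sin(a),np.cos(a)]])
c=dict(np.load('pics/top0.npz')); s=dict(np.load('pics/side0.npz'))
print(c['K'],c['camera_from_world'])
for nm,u,v,z in[('mid slot end',358,308,66),('left end',213,355,66),('right end',503,258,66),('arrow tip',225,378,71),('plug',524,310,71),('knobtop',352,236,156)]:
    p=ray(c,225+u/5-.4,160+v/5-.4,z); print(nm,p.round(1),(R.T@(p[:2]-O)).round(1))
for gx in(-30,-18,-2):
    p=np.r_[R@[gx,0]+O,156]; print(gx,p.round(1),proj(c,p),proj(s,p))
for q,(r,cc) in((c,((200,216),(285,304))),(s,((184,206),(272,292)))):
    W=world(q); print(W[r[0]:r[1]:2,cc[0]:cc[1]:2,2].round().astype(int))
```

```text
[[415.73601476   0.         281.25320099]
 [  0.         415.73601476 211.72098689]
 [  0.           0.           1.        ]] [[-4.00696386e-03 -9.99903949e-01 -1.32678741e-02  2.02644642e+02]
 [-9.88250117e-01  5.98683439e-03 -1.52728073e-01  5.15156612e+02]
 [ 1.52792836e-01  1.25000023e-02 -9.88179184e-01  9.64647891e+02]
 [ 0.00000000e+00  0.00000000e+00  0.00000000e+00  1.00000000e+00]]
mid slot end [489.6 164.7  66. ] [-21.3   1.5]
left end [467.7 232.8  66. ] [-20.3  73. ]
right end [512.9  96.2  66. ] [-20.9 -70.9]
arrow tip [456.4 227.   71. ] [-32.9  71.1]
plug [487.5  87.4  71. ] [-47.8 -71.2]
knobtop [508.9 169.1 156. ] [-1.6 -0.5]
-30 [481.8 160.6 156. ] [299.13041208 219.31885686] [270.18855417 194.58210993]
-18 [493.1 164.4 156. ] [297.28578335 214.05005364] [275.20702055 192.75637663]
-2 [508.3 169.5 156. ] [294.83779104 207.05786624] [281.84619479 190.34102489]
[[ 68  65  65  63  69  61  54  51  58  54]
 [ 67  65  59 148 158 154 154  53  56  55]
 [ 53  53  52 155 155 154 154 153  53  54]
 [ 53  52 150 155 155 159 156 154 148  64]
 [ 53  54 152 156 155 157 156 157 147  66]
 [ 55  54 135 152 156 154 156 152  66  65]
 [ 65  63  69 144 148 154 153 137  67  67]
 [ 64  63  68  54 130 136 127  66  67  66]]
[[  2  63  65  62  67  65  62  65  65  65]
 [ 61  65  64  63  63  64  63  64  60  65]
 [ 62  64  65  63 154 154 153  53  50  59]
 [ 63  65  63 153 155 153 155 154  50  50]
 [ 59  57 149 153 156 154 152 154  54  49]
 [ 50  51 147 154 150 152 154 150 145  55]
 [ 51  53 143 149 151 150 153 149 139  49]
 [ 64  65 134 141 144 144 146 141 135  51]
 [ 61  63 128 137 140 140 137 135 127  52]
 [ 64  66 120 127 131 131 132 126 116  52]
 [ 64  64  63 122 122 124 124 121  51  64]]
```

View pics/sidez.png

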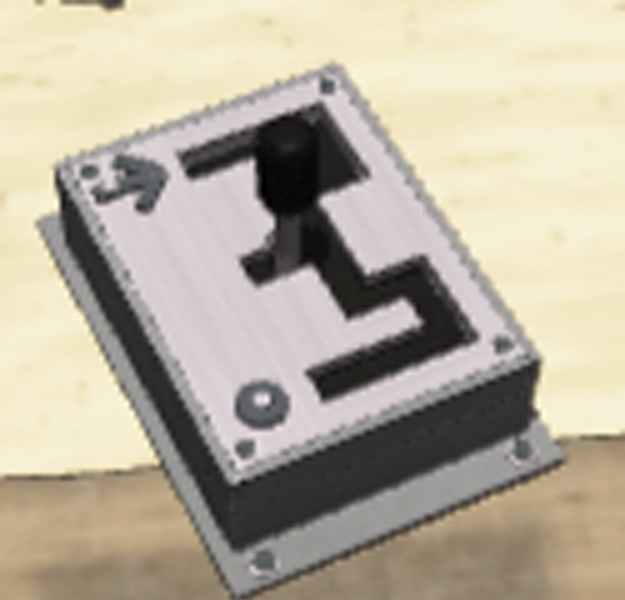

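The pointer marks the left slot. The lane ends and plug show that the gate origin sits about 18 mm behind the plate's centre. That puts the knob at gate x ≈ -20, inside the stated range. The knob is at world (508.5, 169.5). I'll move above it with the jaws along the gate's y: tool x = -gate x, tool y = +gate y.

>>> {"method": "carry_out", "body": {
  "motion": [
    [0, -40, -16, 0, -5],
    [0, -80, -32, 0, -10],
    [0, -120, -49, 0, -15],
    [0, -160, -65, 0, -20],
    [0, -200, -81, 0, -25],
    [0, -240, -98, 0, -30],
    [0, -285, -116, 0, -35],
    [0, -330, -134, 0, -40],
    [0, -370, -151, 0, -43],
    [0, -393, -160, 0, -43]
  ]
}}

```text
time: 1.35
tool_pos: [509.5, 167.9, 225.7]
tcp_rot: [-3.141, -0.002, -2.818]
contact_force: [-0.3, -0.2, 0.4]
grip_width: 92.0
```

Run:
```python
from h import *
o=bot.get_obs(); print(o['tool_pos'],o['tcp_rot'],o['time'],o['contact_force'])
c=snap('side','side1.png')
y=o['tcp_rot'][2]; d=np.array([508.5,169.5])-o['tool_pos'][:2]
print('tool dx,dy',d@[np.cos(y),np.sin(y)],d@[np.sin(y),-np.cos(y)], np.degrees(y)%360)
```

```text
[509.49250033 167.94719828 225.72783796] [-3.14062204e+00 -1.93836713e-03 -2.81816945e+00] 1.35 [-0.32051552 -0.24824534  0.37001455]
tool dx,dy 0.44753985257417 1.7877243002688894 198.53078467517687
```

View pics/side1.png

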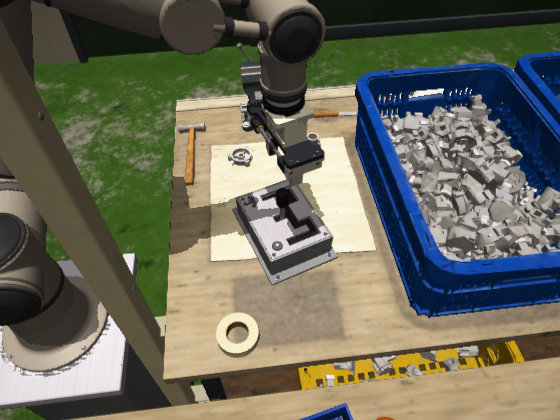

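The gripper is above the knob at about (284,195), clear of everything, and 1.8 mm short in tool y. I'll descend to TCP z ≈ 116 and grip.

>>> {"method": "carry_out", "body": {
  "motion": [
    [0, 0.5, 2, 30, 0],
    [0, 0.5, 2, 60, 0],
    [0, 0.5, 2, 90, 0],
    [0, 0.5, 2, 110, 0],
    [0, 0.5, 2, 110, 0],
    [1, 0.5, 2, 110, 0],
    [1, 0.5, 2, 110, 0],
    [1, 0.5, 2, 110, 0],
    [1, 0.5, 2, 110, 0],
    [1, 0.5, 2, 110, 0]
  ]
}}

```text
time: 2.65
tool_pos: [510.0, 167.8, 115.8]
tcp_rot: [-3.139, -0.001, -2.82]
contact_force: [0.0, -0.2, 0.5]
grip_width: 46.8
```

```bash
cat >> h.py <<'E'
O=np.array([527.2,175.3]);a=np.radians(18.54);RG=np.array([[np.cos(a),-np.sin(a)],[np.sin(a),np.cos(a)]])
def st():
    o=bot.get_obs(); p=RG.T@(o['tool_pos'][:2]-O); f=RG.T@o['contact_force'][:2]
    print('t',o['time'],'gate',p.round(1),'z',o['tool_pos'][2].round(1),'Fgate',f.round(1),o['contact_force'][2].round(1),'w',o['grip_width'],'yaw',np.degrees(o['tcp_rot'][2])%360)
E
python3 - <<'E'
from h import *
st()
E
```

```text
t 2.65 gate [-18.7  -1.6] z 115.8 Fgate [-0.  -0.2] 0.5 w 46.7682275810764 yaw 198.4498681646674
```

>>> {"method": "carry_out", "body": {
  "motion": [
    [1, 0, 0, 0, 0],
    [1, 0, 0, 0, 0],
    [1, 0, 0, 0, 0],
    [1, 0, 0, 0, 0],
    [1, 0, 0, 0, 0],
    [1, 0, 0, 0, 0]
  ]
}}

```text
time: 3.4
tool_pos: [509.9, 167.9, 115.8]
tcp_rot: [-3.139, -0.001, -2.82]
contact_force: [-0.3, 1.4, 0.4]
grip_width: 27.0
```

Run:
```python
from h import *
st(); snap('side','side2.png'); snap('top','top2.png')
```

```text
t 3.4 gate [-18.7  -1.5] z 115.8 Fgate [0.1 1.4] 0.4 w 27.00253874144783 yaw 198.45149062647738
```

View pics/side2.png

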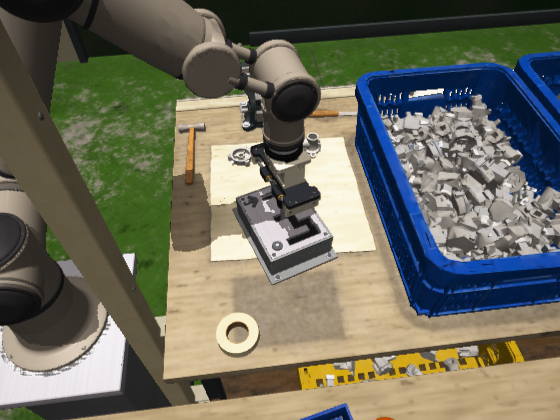

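The opening is 27 mm on a 28 mm knob, so it's gripped; the jaws straddle it at about (290,205). I'll push back into the cross lane.

>>> {"method": "carry_out", "body": {
  "motion": [
    [1, -6, 0, 0, 0],
    [1, -12, 0, 0, 0],
    [1, -18, 0.5, 0, 0],
    [1, -19, 1, 0, 0],
    [1, -19, 1, 0, 0]
  ]
}}

```text
time: 4.12
tool_pos: [528.2, 174.5, 115.8]
tcp_rot: [-3.138, -0.0, -2.82]
contact_force: [0.4, -1.6, 1.3]
grip_width: 27.1
```

Run:
```python
from h import *
st()
```

```text
t 4.125 gate [ 0.7 -1.1] z 115.8 Fgate [-0.1 -1.7] 1.3 w 27.058501412250926 yaw 198.45195306526725
```

Low force. Next is the cross lane to y = +36, a move of 37 mm.

>>> {"method": "carry_out", "body": {
  "motion": [
    [1, 0.5, 8, 0, 0],
    [1, 0.5, 16, 0, 0],
    [1, 0.5, 24, 0, 0],
    [1, 0.5, 31, 0, 0],
    [1, 0.5, 36, 0, 0],
    [1, 0.5, 37, 0, 0],
    [1, 0.5, 37, 0, 0]
  ]
}}

```text
time: 5.0
tool_pos: [516.1, 209.7, 115.8]
tcp_rot: [-3.139, 0.0, -2.82]
contact_force: [1.0, 0.2, 1.1]
grip_width: 27.1
```

Run:
```python
from h import *
st()
```

```text
t 5.0 gate [ 0.5 36.2] z 115.8 Fgate [ 1.1 -0.1] 1.1 w 27.127478387195858 yaw 198.44957950139454
```

>>> {"method": "carry_out", "body": {
  "motion": [
    [1, -7, 0, 0, 0],
    [1, -14, 0, 0, 0],
    [1, -21, 0, 0, 0],
    [1, -27, 0, 0, 0],
    [1, -29.5, 0, 0, 0],
    [1, -29.5, 0, 0, 0]
  ]
}}

```text
time: 5.75
tool_pos: [544.5, 219.2, 115.7]
tcp_rot: [-3.139, 0.001, -2.82]
contact_force: [-0.0, -0.5, 1.6]
grip_width: 26.8
```

Run:
```python
from h import *
st()
```

```text
t 5.75 gate [30.3 36.1] z 115.7 Fgate [-0.2 -0.4] 1.6 w 26.77201390397068 yaw 198.4438403068974
```

>>> {"method": "carry_out", "body": {
  "motion": [
    [1, 0, 8, 0, 0],
    [1, 0, 16, 0, 0],
    [1, 0, 24, 0, 0],
    [1, 0, 31, 0, 0],
    [1, 0, 36, 0, 0],
    [1, 0, 36, 0, 0]
  ]
}}

```text
time: 6.5
tool_pos: [532.8, 254.2, 115.7]
tcp_rot: [-3.14, 0.001, -2.819]
contact_force: [-0.8, -0.3, 3.7]
grip_width: 26.8
```

Run:
```python
from h import *
st(); snap('side','side3.png')
```

```text
t 6.5 gate [30.4 73. ] z 115.7 Fgate [-0.9 -0.1] 3.7 w 26.791008400604962 yaw 198.4707444038246
```

View pics/side3.png

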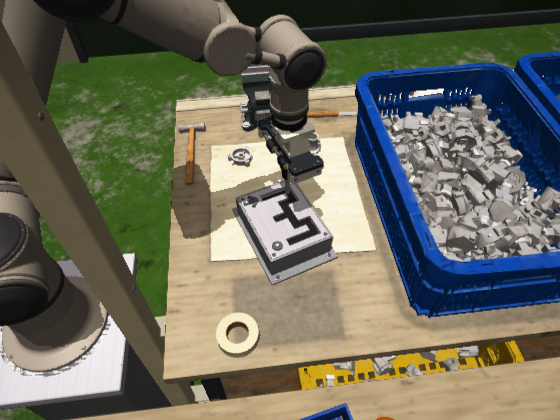

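The lever is now in the back left corner at about (290,185), and the middle slot is empty. I'll bring it forward 60 mm to the front stop, slowing at the end and going a little past the nominal point.

>>> {"method": "carry_out", "body": {
  "motion": [
    [1, 8, -0.5, 0, 0],
    [1, 17, -0.5, 0, 0],
    [1, 26, -0.5, 0, 0],
    [1, 35, -0.5, 0, 0],
    [1, 44, -0.5, 0, 0],
    [1, 51, -0.5, 0, 0],
    [1, 56, -0.5, 0, 0],
    [1, 60, -0.5, 0, 0],
    [1, 60, -0.5, 0, 0]
  ]
}}

```text
time: 7.68
tool_pos: [475.7, 234.5, 115.7]
tcp_rot: [-3.14, 0.0, -2.819]
contact_force: [-1.8, 1.8, 3.2]
grip_width: 27.6
```

Run:
```python
from h import *
st()
```

```text
t 7.675 gate [-30.   72.5] z 115.7 Fgate [-1.1  2.3] 3.2 w 27.580494205093927 yaw 198.46018318259442
```

Now I'll press gently toward the stop in small steps to feel for contact.

>>> {"method": "carry_out", "body": {
  "motion": [
    [1, 1, 0, 0, 0],
    [1, 2, 0, 0, 0],
    [1, 3, 0, 0, 0],
    [1, 4, 0, 0, 0],
    [1, 4, 0, 0, 0]
  ]
}}

```text
time: 8.3
tool_pos: [471.8, 233.2, 115.7]
tcp_rot: [-3.14, 0.0, -2.819]
contact_force: [1.5, 2.4, 1.3]
grip_width: 27.1
```

Run:
```python
from h import *
st()
```

```text
t 8.3 gate [-34.1  72.5] z 115.7 Fgate [2.2 1.8] 1.3 w 27.065205271201748 yaw 198.46016601156006
```

>>> {"method": "carry_out", "body": {
  "motion": [
    [1, 1, 0, 0, 0],
    [1, 2, 0, 0, 0],
    [1, 2, 0, 0, 0]
  ]
}}

```text
time: 8.68
tool_pos: [471.5, 233.1, 115.7]
tcp_rot: [-3.14, 0.004, -2.82]
contact_force: [7.6, 4.7, -4.2]
grip_width: 27.2
```

Run:
```python
from h import *
st()
```

```text
t 8.675 gate [-34.4  72.5] z 115.7 Fgate [8.7 2. ] -4.2 w 27.19494729732805 yaw 198.44956389990168
```

The force rose to 9 N with no further motion, so the lever is on the front stop. I'll ease off, open and rise.

>>> {"method": "carry_out", "body": {
  "motion": [
    [1, 0, 0, 0, 0],
    [0, 0, 0, 0, 0],
    [0, 0, 0, 0, 0],
    [0, 0, 0, 0, 0],
    [0, 0, 0, 0, 0],
    [0, 0, 0, 0, 0],
    [0, 0, 0, 0, 0],
    [0, 0, 0, 0, 0]
  ]
}}

```text
time: 9.68
tool_pos: [471.5, 233.1, 115.7]
tcp_rot: [-3.14, 0.004, -2.82]
contact_force: [-0.9, -0.2, 0.2]
grip_width: 90.2
```

>>> {"method": "carry_out", "body": {
  "motion": [
    [0, 0, 0, -20, 0],
    [0, 0, 0, -45, 0],
    [0, 0, 0, -75, 0],
    [0, 0, 0, -105, 0],
    [0, 0, 0, -130, 0],
    [0, 0, 40, -130, 0],
    [0, 0, 80, -130, 0],
    [0, 0, 120, -130, 0],
    [0, 0, 150, -130, 0],
    [0, 0, 150, -130, 0]
  ]
}}

```text
time: 10.92
tool_pos: [422.5, 376.9, 245.2]
tcp_rot: [-3.14, 0.004, -2.817]
contact_force: [0.2, 0.0, -0.4]
grip_width: 92.0
```

Run:
```python
from h import *
st()
for n in('top','side'):
    c=snap(n,n+'4.png'); W=world(c)
    m=(W[...,2]>140)&(W[...,2]<170)&(c['depth']>0); b=np.zeros_like(m); b[150:270,220:360]=1; m&=b
    ys,xs=np.nonzero(m)
    if len(xs):
        p=W[m].mean(0); r=ray(c,xs.mean(),ys.mean(),156); print(n,len(xs),p.round(1),(RG.T@(p[:2]-O)).round(1),(RG.T@(r[:2]-O)).round(1))
c0=cv2.imread('pics/top0.png');c1=cv2.imread('pics/top4.png')
cv2.imwrite('pics/cmp.png',cv2.resize(np.hstack([c0[150:290,150:430],c1[150:290,150:430]]),(800,200)))
```

```text
t 10.925 gate [-35.1 224.4] z 245.2 Fgate [ 0.2 -0.1] -0.4 w 92.0134039436641 yaw 198.61777168867025
top 128 [471.8 231.6 153.6] [-34.7  71. ] [-35.  71.]
side 109 [471.2 227.6 150.4] [-36.5  67.4] [-38.6  62.3]
```

View pics/side4.png

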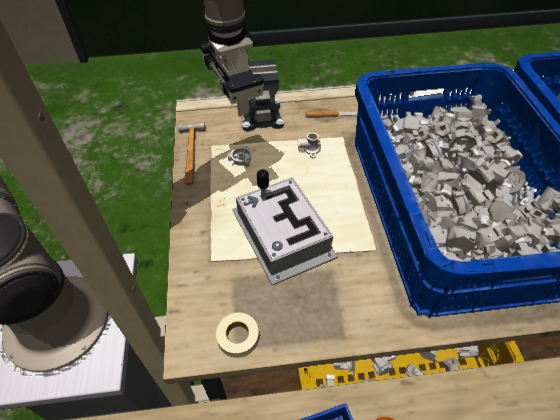

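View pics/cmp.png

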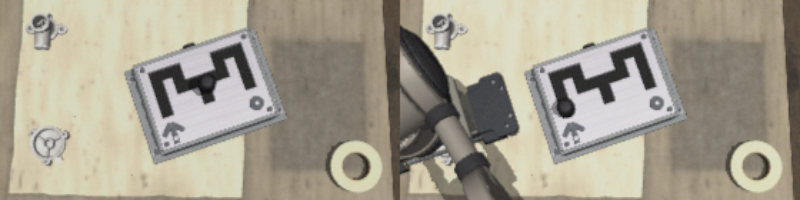

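The pictures show the knob at (263,178) in the side view, at the front of the arrow's slot. The castings and tape are unmoved, and the gripper is clear. Handing in.

Run:
```python
from h import *
print(np.abs(bot.get_obs()['dq']).max()); print(bot.close_job())
```

```text
0.02002349084180048
the job is handed in; nothing more can be done
None
```

I moved the lever from the middle slot, along the gate, into the left end slot that the arrow points at. It now rests against that slot's front stop, and I have released it and handed the job in at about 11 s.

**Front stop:** the force rose to 9 N while the lever stopped moving. The last top view puts the knob at gate (-35, 71) mm, against a nominal stop of (-30, 72) plus up to 4 mm overrun.

**Clearance:** after release the contact force was near zero, with the gripper open and about 150 mm to the side of the knob. In the last side view the tape roll and both castings look unmoved; I compared them by eye and did not measure them.

**Checks that disagreed:**
- **Gate origin:** the lane ends and plug showed it is about 18 mm behind the middle of the plate. I corrected for this before moving.
- **Side view of the knob:** this camera put the knob at y = 62 to 67 mm. The region it measured includes part of the knob's side, so I relied on the top view and the arm's own position (72.5 mm).

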